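# Hold the tube cooler's sprung lid at the marker

### The arm

A 6-joint arm with a two-finger parallel gripper is mounted at the origin on the work surface. World frame = base frame: x ahead of the robot, y to its left, z up, the work surface at z = 0. Lengths are in m, angles in rad, forces in N, time in s.
With the tool pointing down it reaches from about 0.3 to 0.95 m from the base axis. Payload 3.1 kg.
Tool frame: the origin (TCP) lies on the centre line of the jaws, within the pads' length; the fingertips stand 17 mm ahead of it and the grasp point (between the pads) lies 2 mm behind it (bot.tip_extent is the distance from the TCP to the fingertips, in m); z points along the fingers, y is the line along which they close (so a half turn about z gives the same grasp; the last joint's range is limited). The gripper opens to 85 mm and grips with 20 to 120 N. Pads are 22 mm wide; open, the fingers measure 114 mm over their backs; the gripper's body (76 mm by 85 mm) begins 54 mm behind the grasp point. The pads swing forward as they close: fully open they stand 13 mm farther back than shut.
Start: joints at [1.037, 0.308, 1.634, -0, 1.2, -0.07], TCP at [0.28, 0.559, 0.248] pointing down, gripper open.
Joint ranges: [-3.06, 3.06], [-0.79, 1.96], [0.05, 2.63], [-1.19, 4.34], [0.05, 2.64], [-2.94, 2.94]. Speed limits (rad/s): [2.79, 2.79, 3.14, 3.14, 3.14, 3.14].

### API

Orientations are given as a rotation vector (axis times angle).
In Python, from station import bot, cams, ticket gives the robot as it stands (bot), with the cameras (cams) and the job (ticket).
- The arm moves only by the shell command python3 inch.py 'ROWS' [FORCE]. ROWS is rows parted by semicolons, their numbers by spaces, 1 to 8 of them, each of 5 numbers: the finger opening in m, then dx, dy, dz in m, then a turn about the tool's z in rad; each row shifts and turns the commanded pose from where the row before left it, along the tool's axes as they then stand; what a row does not reach is not made up. A row lasts 1/8 s, in which the tool goes at most 0.0625 m and 0.188 rad, less where a joint would pass 70% of its speed; a pose out of reach is approached as far as the arm can. The fingers move at their own pace and stop on an object; FORCE is the grip in N (left out, the last holds). Time passes only in rows, so rows that do not move let the fingers close. It prints the time, the measured TCP pose, the force, the opening and the grip force at its end.
- bot.state(): the state, without advancing time (a new reading comes with each control period).
- cams.capture(name): name is "scene" or "top" or "wrist"; returns a dict with "image" (384x512x3 uint8, blue, green, red), "fx", "fy", "cx", "cy" (pixels), "rvec" (rotation vector, rad) and "tvec" (3), from world to camera coordinates, as OpenCV has them; the wrist camera has in their place "hand_eye" (4x4, takes a point from camera to tool coordinates, whose origin is the TCP and whose axes are the flange's). Camera axes: x right, y down, z forward; pixel columns grow to the right and rows downward; lengths in m; the calibration is good to about 2 mm. A picture is of the moment at which its call begins: read the wrist's pose just before it. There is no depth.
- ticket.finish_job(): hands the job in; it is judged then, once.
The state is a dict: "clock": time; "joint_pos": joint angles; "qvel": joint speeds; "joint_torque": joint torques, N m; "tcp_pos": TCP position; "eef_rot": TCP orientation; "contact_force": force on the tool from outside, world axes, zero at the start; "torque": the same for the moment, N m; "width": finger opening in m; "grasp_force": force on a finger pad.
Only numpy, scipy, OpenCV 4.12 (cv2) and the standard library are available. Lean on these libraries where they do the work, as an engineer would, in place of code of your own. Each camera call takes 0.05 s, during which the arm holds its last target. There are 200 camera calls.

### The job

Push the red lid-release plunger of the white tube cooler fully down and let it come back up, then raise the blue sprung lid by its black tab until the white pointer on the lid's edge is level with the orange marker arm, without swinging it well past the marker. Finish while still holding the lid there against its spring; do not shift the marker arm, and leave everything else on the bench where it stands.

Things in the scene. Friction and masses are not known exactly. Their poses are not given: they have to be found in the camera images.
- cooler: White tube cooler fixed to the bench, housing 240 (x) x 250 (y) x 110 mm high. Origin at the centre of its underside; own x points from its front (display and plunger) to its back (hinge), y to its left, z up. The flat front deck, 50 mm deep at height 110 mm, lies in front of the lid. The lid's left edge and the marker arm are on its +y side.
- plunger_top (a point): Centre of the top of the red lid-release plunger, a 26 mm cylinder at x -97, y -75 mm of the cooler, standing 142 mm above the bench when up. Press straight down.
- plunger (a joint): Travel of the red plunger in m: 0 up, 0.012 fully down on its stop. Its spring takes about 1.5 N at first and 4.5 N at the bottom, plus about 1 N for the latch; it comes back up when let go.
- bolt (a joint): Hidden latch bolt in m: 0 locks the lid shut (it lifts barely 1 degree), 0.008 or more frees it. Pushing the plunger fully down drives it back about 0.011; it then stays back.
- lid_hinge (a joint): Lid angle in rad: 0 closed, growing as the front edge lifts, stop at 1.2. A spring and the lid's weight always close it: felt at the tab along its arc, about 4 N when just opened and up to 8 N at 0.75 rad (so up to 14 N straight down on an upright gripper).
- lid: Blue lid, 165 x 180 x 16 mm, 0.2 to 0.42 kg, top 126 mm above the bench when closed. Origin on the hinge axis (mid thickness, mid width); own x points from the front edge to the hinge (the lid extends to -x), y along the hinge to the left, z out of its top.
- lid_axis (a point): Mid point of the hinge axis on the cooler, x +90 mm, y 0, 118 mm above the bench; the axis runs along the cooler's y.
- lid_tab (a point): Grip point in the black tab on the lid, 12 mm below the tab's top. The tab is an upright plate 14 mm thick (along y), 40 mm long (along x), rising 36 mm above the lid's top; this point is 140 mm from the hinge towards the front, 32 mm above the axis, 24 mm above the lid's top, at y 0. Pinch its two flat faces along y from above; the faces can turn between the pads as the lid swings.
- lid_pointer (a point): Front end of the white pointer strip (7 mm high) along the lid's left edge, 125 mm from the hinge axis, y +96 mm, in the lid's mid plane. Axes as the lid's.
- mark_tip (a point): Front end of the orange marker arm (12 mm high at the end), 125 mm from the hinge axis, y +105 mm, just left of the lid. It pivots on the hinge line and is set at a different angle each time. Axes like the lid's when the lid is at the marker: x towards the hinge, z out.
- mark (a joint): Set angle of the orange marker arm in rad, on the same scale as lid_hinge: the lid is level with it when both are equal. It lies between 0.4 and 0.75; stiff, do not move it.
- rack: Purple tube rack, 110 x 80 x 42 mm with some tube caps up to 56 mm, loose beside the cooler's right side; origin under its centre. Leave alone.
- bottle: Amber bottle, 60 mm across, 110 mm tall, loose beside the cooler's left side; origin under its centre. Leave alone.
- tipbox: Blue pipette tip box, 120 x 85 x 70 mm; origin under its centre. Leave alone.
- sharps: Yellow waste bin, 92 mm across, 120 mm tall; origin under its centre. Leave alone.
- beaker: Glass beaker, 76 mm across, 95 mm tall; origin under its centre. Leave alone.
- pipette: White pipette lying on the bench, about 240 mm long, 30 mm high; origin at its middle, on the bench. Leave alone.
- timer: White bench timer, 65 x 65 x 22 mm; origin under its centre. Leave alone.

How it is judged:
By the outcome, as a careful person would: the job done as asked, in the order asked, and still so for the second after the job is handed in, while the arm keeps its last pose, push and grip.
It also fails if it takes over 45 s, if anything falls off the work surface, if the arm or the gripper's body presses on something with over 40 N, if the wrist force passes 120 N, or if a joint passes its speed limit or range.

## Working session

There is one attempt and no reset: what is moved stays moved. The work goes in short steps, Python scripts to look and compute and a shell command to move; the robot and the scene stay as the last step left them, time stands still between calls to the robot, and variables do not carry over. Pictures are saved under pics/ and viewed, at most 12 in all, crops included, and the job is handed in when it is done.

```bash
ls; mkdir -p pics; python3 - <<'E'
from station import bot, cams, ticket
import cv2,json,numpy as np
np.set_printoptions(precision=4,suppress=True)
for n in("scene","top"):
    c=cams.capture(n);cv2.imwrite(f"pics/{n}1.png",c["image"])
    print(n,[c[k] for k in("fx","fy","cx","cy","rvec","tvec")])
s=bot.state();print(s)
E
```

```text
inch.py
pics
station.py
scene [480.92990771446983, 480.92990771446983, 256.1750645299585, 182.70249889849333, array([ 1.3547,  2.3457, -0.8094]), array([ 0.2493, -0.2679,  1.8119])]
top [350.8942958757641, 350.8942958757641, 260.8552679169044, 196.09866047980003, array([ 2.1311, -2.1588,  0.1652]), array([0.0082, 0.5196, 1.1893])]
{'clock': 0.1, 'joint_pos': array([ 1.0373,  0.3089,  1.6351,  0.    ,  1.1997, -0.0697]), 'qvel': array([-0.0001, -0.0021, -0.0033, -0.0005,  0.0014, -0.0017]), 'joint_torque': array([ -0.0001, -41.6405, -27.7646,  -0.    ,   0.004 ,  -0.    ]), 'tcp_pos': array([0.2792, 0.5583, 0.2471]), 'eef_rot': array([-0.7219, -3.0569,  0.0032]), 'contact_force': array([-0.2267, -0.4577,  0.2796]), 'torque': array([0.0548, 0.0178, 0.0082]), 'grasp_force': 0.0, 'width': 0.08546680886670335}
```

View pics/scene1.png

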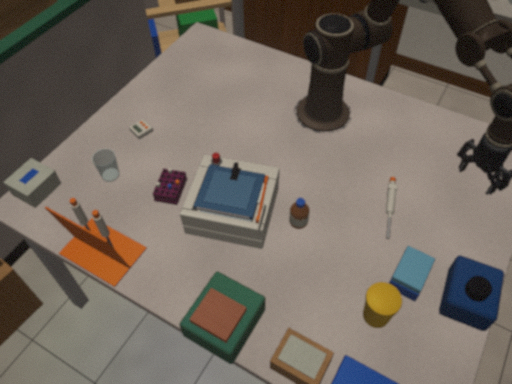

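View pics/top1.png

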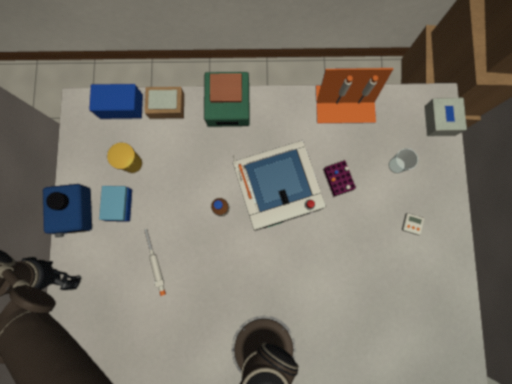

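The scene view shows the cooler with its red plunger near (216,158) and black tab near (236,170). In the top view they are near (310,204) and (284,197). The marker is orange at (268,190) in the scene view and (247,180) in the top view. I'll enlarge both.

```bash
python3 - <<'E'
import cv2,numpy as np
a=cv2.imread("pics/scene1.png")[140:250,170:290];b=cv2.imread("pics/top1.png")[135:235,225:335]
r=lambda i:cv2.resize(i,(400,400*i.shape[0]//i.shape[1]),interpolation=cv2.INTER_CUBIC)
a,b=r(a),r(b);h=min(len(a),len(b));cv2.imwrite("pics/crop1.png",np.hstack([a[:h],b[:h]]));print(h)
E
```

```text
363
```

View pics/crop1.png

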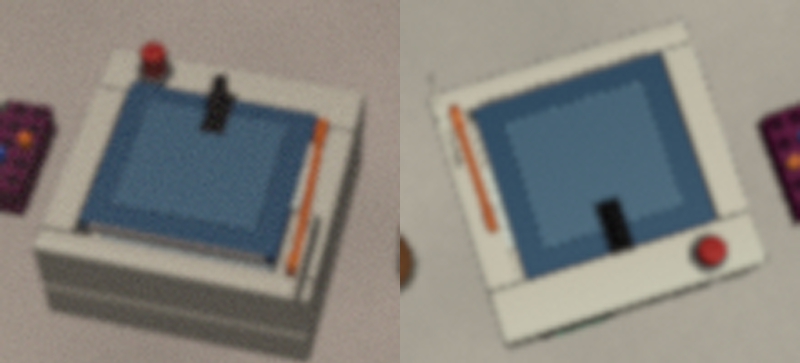

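```bash
cat > h.py <<'E'
import numpy as np,cv2
from scipy.optimize import least_squares
from scipy.spatial.transform import Rotation as R
np.set_printoptions(precision=4,suppress=True)
def proj(c,P):
    K=np.array([[c["fx"],0,c["cx"]],[0,c["fy"],c["cy"]],[0,0,1]])
    return cv2.projectPoints(np.atleast_2d(P).astype(float),c["rvec"],c["tvec"],K,None)[0][:,0]
def world(q,P): return np.atleast_2d(P)@R.from_euler("z",q[2]).as_matrix().T+[q[0],q[1],0]
def lidpt(r,y,z,a): # r towards front from axis, z out
    return [.09-r*np.cos(a)-z*np.sin(a),y,.118+r*np.sin(a)+z*np.cos(a)]
def tri(cs,uv):
    return least_squares(lambda X:np.concatenate([proj(c,X)[0]-u for c,u in zip(cs,uv)]),[.5,0,.1]).x
E
cat > m.py <<'E'
from h import *
from station import bot, cams, ticket
cs=[cams.capture("scene"),cams.capture("top")]
f=[lambda p:np.array(p)/3.3333+[170,140],lambda p:np.array(p)/3.6364+[225,135]]
f=[lambda p:(np.array(p)+.5)/3.3333+[169.5,139.5],lambda p:(np.array(p)+.5)/3.6364+[224.5,134.5]]
for c in cs: print("cam",-R.from_rotvec(c["rvec"]).as_matrix().T@c["tvec"])
pl=[(153,46),(312,250)]
S=[(115,50),(360,97),(295,295),(38,235)];T=[(365,262),None,(30,95),(283,22)]
C=[[-.12,-.125,.11],[-.12,.125,.11],[.12,.125,.11],[.12,-.125,.11]]
M=[(322,122),(92,230)]
print("plunger tri",tri(cs,[f[i](pl[i]) for i in(0,1)]),"mark tri",tri(cs,[f[i](M[i]) for i in(0,1)]))
obs=[(i,[-.097,-.075,.142],f[i](pl[i])) for i in(0,1)]
obs+=[(0,c,f[0](s)) for c,s in zip(C,S)]+[(1,c,f[1](s)) for c,s in zip(C,T) if s]
def res(q):
    r=[proj(cs[i],world(q,P))[0]-u for i,P,u in obs]
    r+=[proj(cs[i],world(q,lidpt(.125,.105,.006,q[3])))[0]-f[i](M[i]) for i in(0,1)]
    return np.array(r)
s=least_squares(lambda q:res(q).ravel(),[.45,0,.3,.5],loss="soft_l1");q=s.x
print("q",q);print(res(q))
print("plunger",world(q,[-.097,-.075,.142]),"tab",world(q,lidpt(.14,0,.032,0)),"marktip",world(q,lidpt(.125,.105,0,q[3])))
E
python3 m.py
```

```text
cam [1.2595 0.4607 1.2722]
cam [0.3359 0.007  1.2537]
plunger tri [ 0.4777 -0.155   0.1479] mark tri [0.4946 0.0359 0.1715]
q [ 0.5494 -0.0576  0.2746  0.3964]
[[-0.0244  0.8095]
 [ 0.0075  0.7001]
 [-0.5531 -1.9034]
 [ 1.8544 -1.544 ]
 [ 2.639   2.4067]
 [-3.2867  2.6708]
 [ 0.6884  1.0245]
 [-0.4207 -0.3428]
 [ 1.2144 -0.6557]
 [ 0.1626 -0.1247]
 [ 0.0685  0.0412]]
plunger [[ 0.4763 -0.1561  0.142 ]] tab [[ 0.5012 -0.0712  0.15  ]] marktip [[0.4965 0.0366 0.1663]]
```

The plunger triangulates to z = 0.148 against a nominal 0.142, and the marker tip is plausible. The pose is good to about 3 mm, and I'll refine it with the wrist camera. Next I'll work out the approach.

```bash
cat > go.py <<'E'
import sys
from h import *
from station import bot, cams, ticket
# usage: go.py x y z yaw : delta in present tool axes and the turn that puts tool y along +-(yaw's y)
t=np.array(list(map(float,sys.argv[1:4])));yaw=float(sys.argv[4])
s=bot.state();A=R.from_rotvec(s["eef_rot"]).as_matrix()
y=A[:,1];yd=np.array([-np.sin(yaw),np.cos(yaw),0])
b=A.T@yd;a=np.arctan2(-b[0],b[1]);a=(a+np.pi/2)%np.pi-np.pi/2
print("turn",round(a,4),"delta before turn",A.T@(t-s["tcp_pos"]),"after turn",R.from_rotvec([0,0,-a]).as_matrix()@A.T@(t-s["tcp_pos"]))
print("tcp",s["tcp_pos"],"axes\n",A,"j6",s["joint_pos"][5],"clock",s["clock"])
E
python3 go.py .4763 -.1561 .235 .2746
python3 - <<'E'
from station import bot, cams, ticket
import numpy as np;np.set_printoptions(precision=4,suppress=True)
c=cams.capture("wrist");print(c["hand_eye"],c["fx"],c["cx"],c["cy"],bot.tip_extent)
E
python3 inch.py '0.085 0 0 0 -0.1846; 0.085 0 0 0 -0.1846; 0.085 0 0 0 -0.1846; 0.085 0 0 0 -0.1846; 0.04 0 -0.06 0 0; 0.02 0 -0.06 0 0; 0 0 -0.06 0 0; 0 0 -0.06 0 0'; python3 inch.py '0 0 -0.06 0 0; 0 0 -0.06 0 0; 0 0 -0.06 0 0; 0 0 -0.06 0 0; 0 0 -0.06 0 0; 0 0 0 0 0'
python3 - <<'E'
from station import bot, cams, ticket
import cv2,json,pickle
s=bot.state();c=cams.capture("wrist");pickle.dump((s,c),open("w1.pkl","wb"));cv2.imwrite("pics/w1.png",cv2.resize(c["image"],None,fx=1.5,fy=1.5,interpolation=cv2.INTER_CUBIC))
print(s["tcp_pos"],s["clock"])
E
```

```text
clock: 1.25
tcp_pos: [0.3449, 0.3262, 0.2483]
eef_rot: [-0.431, 3.111, -0.0]
contact_force: [0.9, -0.9, 0.8]
width: 0.0117
grasp_force: 0.0
clock: 2.0
tcp_pos: [0.427, 0.0355, 0.2486]
eef_rot: [-0.418, 3.113, -0.002]
contact_force: [-0.5, 1.1, 0.0]
width: 0.0
grasp_force: 0.0
[0.42700551 0.03547905 0.24861979] 2.0
```

View pics/w1.png

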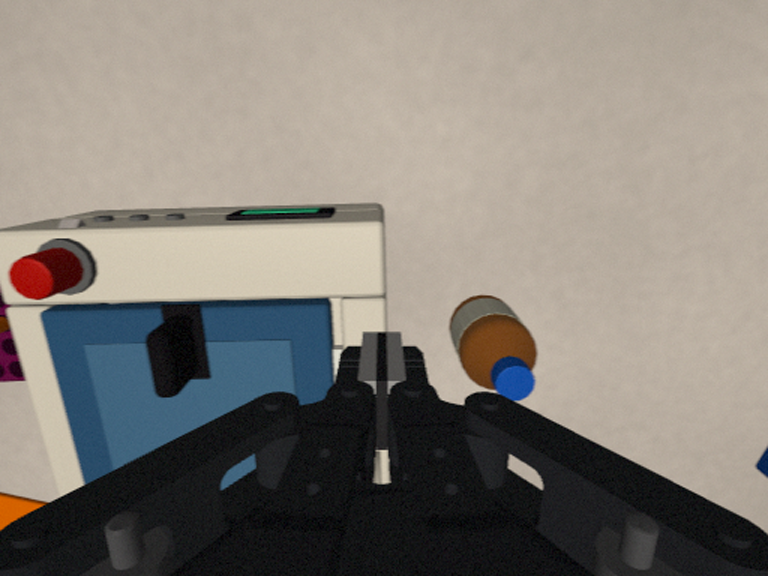

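The wrist view shows the plunger top at (33,277), the front-left deck corner at (382,223), and the lid's front corners at (332,301) and (45,310). The marker is hidden behind the gripper. I'll refine the pose from these points.

```bash
cat >> h.py <<'E'
def wcam(s,c):
    A=np.eye(4);A[:3,:3]=R.from_rotvec(s["eef_rot"]).as_matrix();A[:3,3]=s["tcp_pos"]
    M=np.linalg.inv(A@c["hand_eye"]);d=dict(c);d["rvec"]=R.from_matrix(M[:3,:3]).as_rotvec();d["tvec"]=M[:3,3];return d
E
cat > m2.py <<'E'
from h import *
import pickle
s,c=pickle.load(open("w1.pkl","rb"));w=wcam(s,c)
g=lambda p:(np.array(p)+.5)/1.5-.5
obs=[([-.097,-.075,.142],(33,277)),([-.12,.125,.11],(382,224)),([-.075,.09,.126],(332,301)),([-.075,-.09,.126],(45,310))]
res=lambda q:np.array([proj(w,world(q,P))[0]-g(u) for P,u in obs])
q=least_squares(lambda q:res(q).ravel(),[.55,-.057,.27]).x
print(q);print(res(q));print(world(q,[-.097,-.075,.142]),world(q,lidpt(.14,0,.032,0)))
E
python3 m2.py
```

```text
[ 0.5477 -0.0531  0.2935]
[[ 0.5521  2.6295]
 [ 3.5773 -1.2386]
 [-0.0349  0.1769]
 [-4.1366 -0.9474]]
[[ 0.4765 -0.153   0.142 ]] [[ 0.4998 -0.0676  0.15  ]]
```

```bash
python3 go.py .4765 -.1545 .2 .283
```

```text
turn -0.0135 delta before turn [ 0.0027 -0.1984  0.0483] after turn [ 0.0054 -0.1984  0.0483]
tcp [0.4263 0.0375 0.2484] axes
 [[-0.9639 -0.2663  0.    ]
 [-0.2663  0.9639  0.0003]
 [-0.0001  0.0003 -1.    ]] j6 -1.8548089219414823 clock 2.05
```

```bash
python3 inch.py '0 0.005 -0.05 0 -0.0135; 0 0 -0.05 0 0; 0 0 -0.05 0 0; 0 0 -0.048 0 0; 0 0 0 0.03 0; 0 0 0 0 0';  python3 go.py .4765 -.1545 .159 .283
python3 - <<'E'
from station import bot, cams, ticket
import cv2,pickle
s=bot.state();c=cams.capture("wrist");pickle.dump((s,c),open("w2.pkl","wb"));cv2.imwrite("pics/w2.png",cv2.resize(c["image"],None,fx=1.5,fy=1.5,interpolation=cv2.INTER_CUBIC))
E
```

```text
clock: 2.8
tcp_pos: [0.475, -0.15, 0.2158]
eef_rot: [0.452, -3.103, -0.006]
contact_force: [-0.7, -0.2, -0.3]
width: 0.0004
grasp_force: 0.0
turn 0.0063 delta before turn [-0.0004 -0.005   0.0567] after turn [-0.0005 -0.005   0.0567]
tcp [ 0.475  -0.15    0.2158] axes
 [[-0.9584 -0.2853 -0.006 ]
 [-0.2853  0.9584  0.0032]
 [ 0.0049  0.0048 -1.    ]] j6 -2.254226558455861 clock 2.8
```

View pics/w2.png

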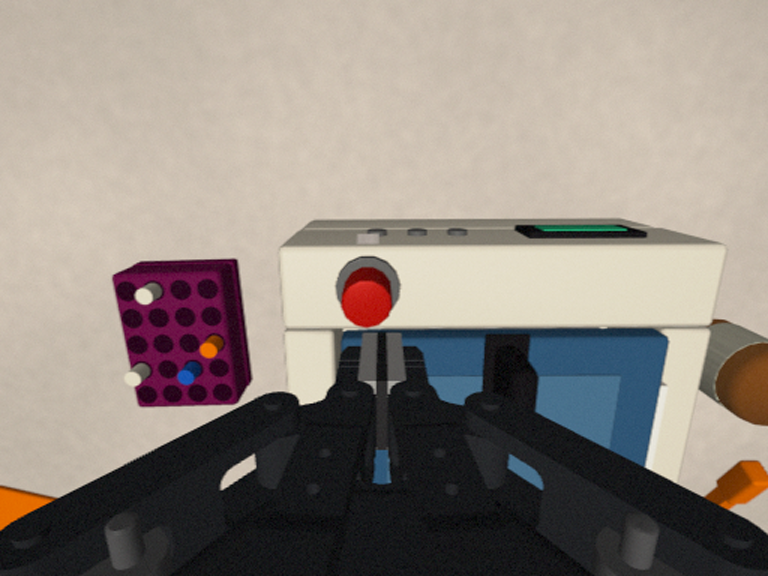

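The wrist view shows the plunger top at (367,302), deck corners at (282,247) and (723,244), and lid front corners at (340,330) and (667,334). The pointer's front end is at (662,388) and the marker end block is near (750,472).

```bash
cat > m3.py <<'E'
from h import *
import pickle
W=[wcam(*pickle.load(open(f"w{i}.pkl","rb"))) for i in(1,2)]
g=lambda p:(np.array(p)+.5)/1.5-.5
PL=[-.097,-.075,.142];FL=[-.12,.125,.11];FR=[-.12,-.125,.11];LL=[-.075,.09,.126];LR=[-.075,-.09,.126]
obs=[(0,PL,(33,277)),(0,FL,(382,224)),(0,LL,(332,301)),(0,LR,(45,310)),
(1,PL,(367,302)),(1,FR,(282,247)),(1,FL,(723,244)),(1,LR,(340,330)),(1,LL,(667,334)),(1,lidpt(.125,.096,.0035,0),(662,388))]
res=lambda q:np.array([proj(W[i],world(q,P))[0]-g(u) for i,P,u in obs])
q=least_squares(lambda q:res(q).ravel(),[.55,-.057,.27],loss="soft_l1").x
print(q);print(res(q));print("pl",world(q,PL),"tri",tri(W,[g((33,277)),g((367,302))]),"tab",world(q,lidpt(.14,0,.032,0)))
for a in(.35,.4,.45,.5,.55,.6): print(a,(proj(W[1],world(q,[lidpt(.125,.105,.006,a),lidpt(.125,.105,-.006,a),lidpt(.08,.105,0,a)]))+.5).ravel()*1.5-.5)
E
python3 m3.py
```

```text
[ 0.548  -0.0564  0.2859]
[[-2.7064  1.3251]
 [ 1.1009 -0.835 ]
 [-2.9119  0.295 ]
 [-7.3366 -2.2366]
 [-0.0272  0.9636]
 [-3.4594 -1.8074]
 [ 6.3433  0.7828]
 [ 0.1581  1.524 ]
 [ 3.8487 -0.9335]
 [ 2.0615  3.9325]]
pl [[ 0.4761 -0.1557  0.142 ]] tri [ 0.4761 -0.1557  0.139 ] tab [[ 0.5    -0.0705  0.15  ]]
0.35 [741.4178 453.7759 721.6288 445.9546 692.4012 496.6222]
0.4 [750.263  465.5033 729.6182 458.0984 696.6132 503.9846]
0.45 [759.1458 478.1432 737.6797 471.1565 700.7673 511.7118]
0.5 [768.0161 491.6875 745.7757 485.1238 704.8436 519.7855]
0.55 [776.818  506.1169 753.8634 499.9859 708.8214 528.1842]
0.6 [785.4897 521.3998 761.8955 515.7172 712.6794 536.8824]
```

The plunger triangulates to z = 0.139, which fits the given height, and its xy matches the fit. Now I'll press it.

```bash
python3 inch.py '0 0 -0.0055 0.025 0; 0 0 0 0.022 0; 0 0 0 0.006 0; 0 0 0 0.005 0; 0 0 0 0.004 0; 0 0 0 0.003 0; 0 0 0 0 0'
```

```text
clock: 3.72
tcp_pos: [0.4792, -0.1574, 0.1541]
eef_rot: [-0.45, 3.107, -0.0]
contact_force: [0.2, 1.0, 3.2]
width: -0.0003
grasp_force: 1.4
```

```bash
python3 inch.py '0 0.002 0.0015 0.004 0; 0 0 0 0.003 0; 0 0 0 0.002 0; 0 0 0 0 0'; python3 inch.py '0 0 0 0.002 0; 0 0 0 0.001 0; 0 0 0 0 0'
```

```text
clock: 4.22
tcp_pos: [0.4791, -0.1574, 0.147]
eef_rot: [-0.449, 3.103, -0.004]
contact_force: [1.5, 1.5, 9.4]
width: 0.0002
grasp_force: 4.9
clock: 4.6
tcp_pos: [0.4792, -0.1575, 0.1467]
eef_rot: [-0.45, 3.104, -0.004]
contact_force: [-4.6, 4.8, 25.9]
width: 0.0003
grasp_force: 12.9
```

The plunger is on its stop: the force rose from 9 to 26 N with no further travel. I'll release it and move above the tab.

```bash
python3 inch.py '0 0 0 -0.012 0; 0 0 0 -0.02 0; 0.03 0 0 -0.06 0; 0.05 0 0.04 -0.01 0; 0.05 0 0.04 0 0; 0.05 0 0 0 0; 0.05 0 0 0 0';  python3 go.py .5 -.0705 .235 .285
```

```text
clock: 5.48
tcp_pos: [0.4533, -0.0803, 0.2431]
eef_rot: [0.452, -3.109, 0.002]
contact_force: [-0.2, -0.0, 0.1]
width: 0.0501
grasp_force: 0.0
turn 0.0037 delta before turn [-0.0476 -0.0038  0.008 ] after turn [-0.0476 -0.0037  0.008 ]
tcp [ 0.4533 -0.0803  0.2431] axes
 [[-0.9586 -0.2847 -0.    ]
 [-0.2847  0.9586 -0.001 ]
 [ 0.0003 -0.0009 -1.    ]] j6 -2.1284245161085398 clock 5.475
```

```bash
python3 - <<'E'
from station import bot, cams, ticket
import cv2,pickle
s=bot.state();c=cams.capture("wrist");pickle.dump((s,c),open("w3.pkl","wb"));cv2.imwrite("pics/w3.png",cv2.resize(c["image"],None,fx=1.5,fy=1.5,interpolation=cv2.INTER_CUBIC))
E
```

```text
(no output)
```

View pics/w3.png

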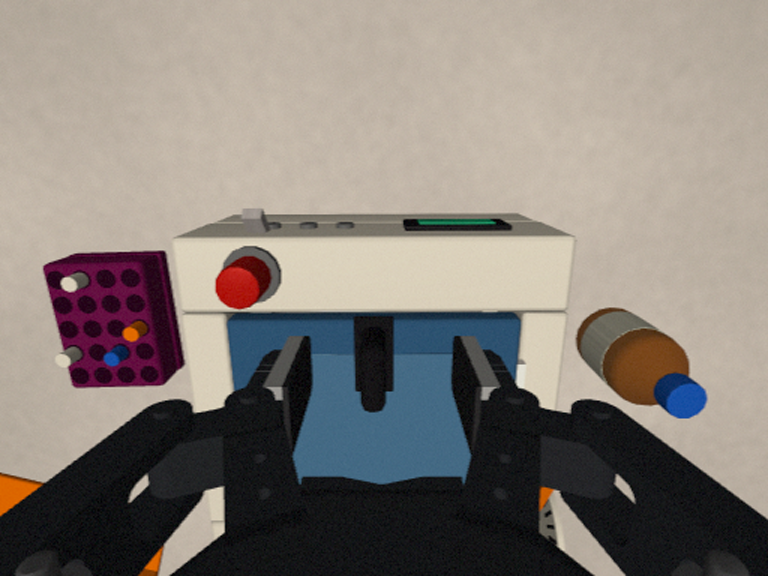

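The plunger is up again, and the latch tongue at (253,215) has moved forward. The tab's narrow top runs from (373,328) to (373,411). I'll check the predicted tab position against it.

```bash
python3 - <<'E'
from h import *
import pickle
q=[.548,-.0564,.2859]
w=wcam(*pickle.load(open("w3.pkl","rb")))
P=[lidpt(.16,0,.044,0),lidpt(.12,0,.044,0),lidpt(.12,0,.008,0),[-.097,-.075,.142],[-.12,.125,.11],[-.12,-.125,.11],lidpt(.125,.096,.0035,0)]
print((proj(w,world(q,P))+.5)*1.5-.5)
W=[wcam(*pickle.load(open(f"w{i}.pkl","rb"))) for i in(1,2,3)]
g=lambda p:(np.array(p)+.5)/1.5-.5
print("tab back top end tri",tri(W[::2],[g((167,392)),g((373,407))]),"model",world(q,P[1]))
E
```

```text
[[372.3862 348.9841]
 [372.6511 415.5971]
 [373.8486 382.3448]
 [237.0404 288.0906]
 [579.5626 237.0937]
 [168.448  236.1129]
 [524.709  372.1314]]
tab back top end tri [ 0.5165 -0.0655  0.1573] model [[ 0.5192 -0.0649  0.162 ]]
```

```bash
python3 inch.py '0.05 -0.023 -0.002 0 0; 0.05 -0.0235 -0.0017 0.01 0; 0.05 0 0 0.03 0; 0.05 0 0 0 0';  python3 go.py .4995 -.0705 .148 .2859
```

```text
clock: 6.02
tcp_pos: [0.497, -0.0707, 0.2005]
eef_rot: [0.448, -3.103, -0.003]
contact_force: [-0.1, -0.6, 0.2]
width: 0.0505
grasp_force: 0.0
turn 0.0012 delta before turn [-0.0027 -0.0007  0.0524] after turn [-0.0027 -0.0007  0.0524]
tcp [ 0.497  -0.0707  0.2005] axes
 [[-0.9591 -0.2831 -0.0067]
 [-0.2831  0.9591  0.0011]
 [ 0.0061  0.003  -1.    ]] j6 -2.085372377338391 clock 6.025
```

```bash
python3 inch.py '0.05 -0.002 0 0.03 0; 0.05 0 0 0.02 0; 0.05 0 0 0.002 0; 0.02 0 0 0 0; 0 0 0 0 0; 0 0 0 0 0; 0 0 0 0 0; 0 0 0 0 0' 80; python3 inch.py '0 0 0 0 0' 80;python3 go.py .4995 -.0705 .148 .2859
```

```text
clock: 7.02
tcp_pos: [0.5022, -0.0708, 0.1529]
eef_rot: [-0.452, 3.106, -0.004]
contact_force: [-0.3, -5.4, 5.7]
width: 0.0126
grasp_force: 78.6
clock: 7.15
tcp_pos: [0.5022, -0.0708, 0.1529]
eef_rot: [-0.452, 3.106, -0.004]
contact_force: [-0.1, -3.9, 6.1]
width: 0.0129
grasp_force: 78.6
turn 0.003 delta before turn [0.0025 0.001  0.0049] after turn [0.0025 0.001  0.0049]
tcp [ 0.5022 -0.0708  0.1529] axes
 [[-0.9586 -0.2849  0.003 ]
 [-0.2849  0.9586 -0.0023]
 [-0.0022 -0.0031 -1.    ]] j6 -2.0834706372624354 clock 7.15
```

The grip is firm: 12.9 mm opening at 79 N. I'll raise the lid along its arc to about 0.15 rad first and check.

```bash
sed -i 's/\.09-r\*np.cos(a)-z\*np.sin(a)/.09-r*np.cos(a)+z*np.sin(a)/' h.py
cat > ang.py <<'E'
from h import *
from station import bot, cams, ticket
q=[.548,-.0564,.2859];ax=world(q,[.09,0,.118])[0];u=np.array([np.cos(q[2]),np.sin(q[2]),0])
def pz(p,A): g=np.array(p)-.002*A-ax; return -g@u,g[2]
s=bot.state();A=R.from_rotvec(s["eef_rot"]).as_matrix()[:,2]
r0,h0=pz([.5022,-.0708,.1529],np.array([0,0,-1.]));r,h=pz(s["tcp_pos"],A)
print("r0,h0",r0,h0,"radius",np.hypot(r0,h0),np.hypot(r,h),"lid angle",np.arctan2(h,r)-np.arctan2(h0,r0),"clock",s["clock"],"j",s["joint_pos"])
E
python3 inch.py '0 -0.002 0 -0.007 0; 0 -0.0024 0 -0.007 0; 0 -0.0027 0 -0.0067 0; 0 0 0 0 0' 100; python3 ang.py
```

```text
clock: 7.65
tcp_pos: [0.5078, -0.069, 0.1701]
eef_rot: [0.453, -3.109, 0.005]
contact_force: [6.2, -7.3, -11.3]
width: 0.012
grasp_force: 97.6
r0,h0 0.13800199945464992 0.03690000000000003 radius 0.14285013774400498 0.14280371258490648 lid angle 0.12750321679636523 clock 7.65 j [-0.2183  0.1855  1.9616 -0.0037  0.9934 -2.0765]
```

The lid moves on the right arc (radius unchanged). Continuing to about 0.29 rad, then I'll look.

```bash
python3 inch.py '0 -0.0028 0 -0.0066 0; 0 -0.0032 0 -0.0065 0; 0 -0.0035 0 -0.0064 0; 0 0 0 0 0'; python3 ang.py
python3 - <<'E'
from station import bot, cams, ticket
from h import *
import pickle
s=bot.state();c=cams.capture("wrist");t=cams.capture("scene");pickle.dump((s,c),open("w4.pkl","wb"));pickle.dump(t,open("s4.pkl","wb"))
w=wcam(s,c);q=[.548,-.0564,.2859]
print("mark",[(a,proj(w,world(q,lidpt(.125,.105,0,a)))[0]) for a in(.35,.4,.45,.5)],"ptr",proj(w,world(q,lidpt(.125,.096,0,.29))),"axis",proj(w,world(q,[.09,.1,.118])))
r=lambda i,w,h:cv2.resize(i,(w,h),interpolation=cv2.INTER_CUBIC)
cv2.imwrite("pics/c4.png",np.hstack([r(c["image"][154:384,372:512],365,600),r(t["image"][160:240,222:280],435,600)]))
E
```

```text
clock: 8.15
tcp_pos: [0.5166, -0.0663, 0.1886]
eef_rot: [0.453, -3.108, 0.005]
contact_force: [8.0, -7.6, -14.6]
width: 0.0121
grasp_force: 97.6
r0,h0 0.13800199945464992 0.03690000000000003 radius 0.14285013774400498 0.1427605199845355 lid angle 0.27258544148183134 clock 8.15 j [-0.2094  0.1768  1.9288 -0.0037  1.0357 -2.0677]
mark [(0.35, array([432.7044, 238.1436])), (0.4, array([438.0727, 246.4238])), (0.45, array([443.5415, 255.5758])), (0.5, array([449.0845, 265.6204]))] ptr [[411.5956 229.2585]] axis [[372.272 342.148]]
```

View pics/c4.png

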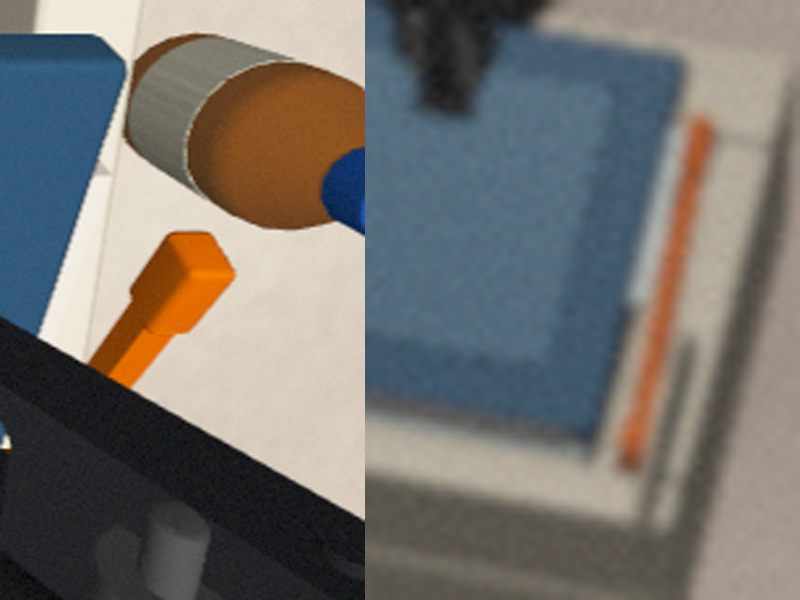

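The wrist crop shows the orange end block with its front face centred at (202,254) in the crop. The pointer's front end is at about (106,172), still well below the marker, so the mark is roughly 0.43–0.46. I'll raise to about 0.40 and compare the two directly.

```bash
python3 inch.py '0 -0.0031 0 -0.0054 0; 0 -0.0033 0 -0.0053 0; 0 -0.0034 0 -0.0052 0; 0 0 0 0 0'; python3 ang.py
python3 - <<'E'
from station import bot, cams, ticket
from h import *
import pickle
s=bot.state();c=cams.capture("wrist");t=cams.capture("scene");pickle.dump((s,c),open("w5.pkl","wb"))
w=wcam(s,c);q=[.548,-.0564,.2859]
for a in(.35,.4,.45,.5):print(a,proj(w,world(q,[lidpt(.125,.105,0,a),lidpt(.125,.096,0,a)])).ravel())
i=c["image"][180:290,390:500].astype(float)
cl=cv2.createCLAHE(3,(4,4));k=np.dstack([cl.apply(cv2.resize(c["image"][180:290,385:515,j],None,fx=4.5,fy=4.5,interpolation=cv2.INTER_CUBIC)) for j in range(3)])
m=cv2.resize(t["image"][165:220,245:280],(210,330),interpolation=cv2.INTER_CUBIC)
o=np.zeros((k.shape[0],k.shape[1]+210,3),np.uint8);o[:,:k.shape[1]]=k;o[:330,k.shape[1]:]=m
cv2.imwrite("pics/c5.png",o);print(o.shape)
E
```

```text
clock: 8.75
tcp_pos: [0.5262, -0.0634, 0.2037]
eef_rot: [0.452, -3.108, 0.004]
contact_force: [9.1, -7.0, -17.2]
width: 0.0119
grasp_force: 97.6
r0,h0 0.13800199945464992 0.03690000000000003 radius 0.14285013774400498 0.1429065108608883 lid angle 0.39902393636259564 clock 8.75 j [-0.2005  0.1752  1.8966 -0.0032  1.0694 -2.0588]
0.35 [421.1082 212.6649 406.7312 212.6142]
0.4 [425.7929 219.6757 411.0087 219.6227]
0.45 [430.5463 227.4565 415.3487 227.4011]
0.5 [435.3446 236.0251 419.7294 235.967 ]
(495, 782, 3)
```

View pics/c5.png

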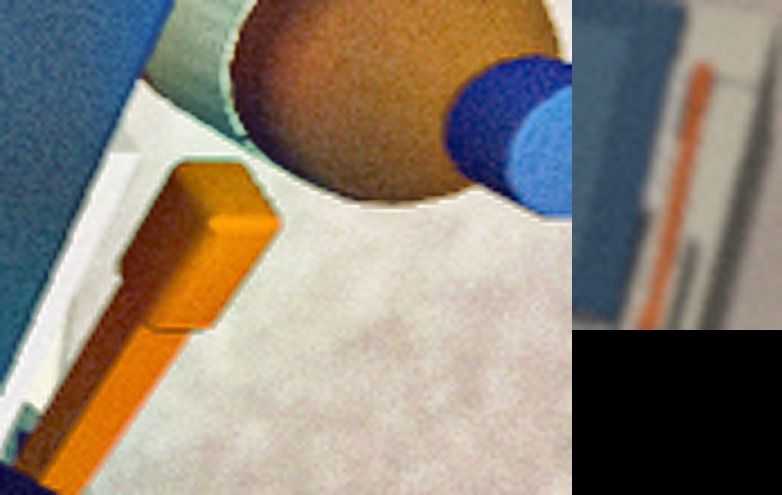

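In the enhanced crop, the pointer's front-top edge is at v≈152, ending at u≈140. The marker's front-top edge runs (210,225)–(282,222) and its bottom edge is at v≈161. I'll work out the difference with the shared bias removed.

```bash
python3 - <<'E'
from h import *
import pickle
s,c=pickle.load(open("w5.pkl","rb"));w=wcam(s,c)
px=lambda u,v:np.array([385+(u+.5)/4.5-.5,180+(v+.5)/4.5-.5])
P=px(122,152);T=px(246,223.5);B=px(208,161)
print(P,T,B)
# solve dx,dy (cooler shift) and mark, with lid angle fixed by the tab
for a in(.39,.399,.41):
    def res(z):
        q=[.548+z[0],-.0564+z[1],.2859]
        return np.concatenate([proj(w,world(q,p))[0]-o for p,o in((lidpt(.125,.096,.0035,a),P),(lidpt(.125,.105,.006,z[2]),T),(lidpt(.125,.105,-.006,z[2]),B))])
    r=least_squares(res,[0,0,.45],x_scale=[.01,.01,.1]);print(a,r.x,r.x[2]-a,r.fun)
E
```

```text
[411.7222 213.3889] [439.2778 229.2778] [430.8333 215.3889]
0.39 [-0.0058 -0.0023  0.4787] 0.08873302945669637 [ 1.5212 -0.7294 -0.2857  1.4921 -1.2086 -0.8493]
0.399 [-0.0064 -0.0031  0.4867] 0.08769773928328578 [ 1.5296 -0.709  -0.2992  1.5799 -1.2037 -0.96  ]
0.41 [-0.0072 -0.0041  0.4965] 0.086455653463126 [ 1.5381 -0.6831 -0.3154  1.6876 -1.1961 -1.0967]
```

It isn't clear which edge of the pointer that is, so I'll zoom in before going on.

```bash
python3 - <<'E'
import cv2,pickle,numpy as np
o=[]
for f,(u,v) in(("w4",(400,205)),("w5",(398,203))):
    i=pickle.load(open(f+".pkl","rb"))[1]["image"][v:v+50,u:u+32].astype(float)
    i=cv2.GaussianBlur(i,(0,0),.6)
    i=np.clip((i-110)/(250-110),0,1)**1.6*255
    o.append(cv2.resize(i.astype(np.uint8),None,fx=12,fy=12,interpolation=cv2.INTER_CUBIC))
cv2.imwrite("pics/c6.png",np.hstack(o))
E
```

```text
(no output)
```

View pics/c6.png

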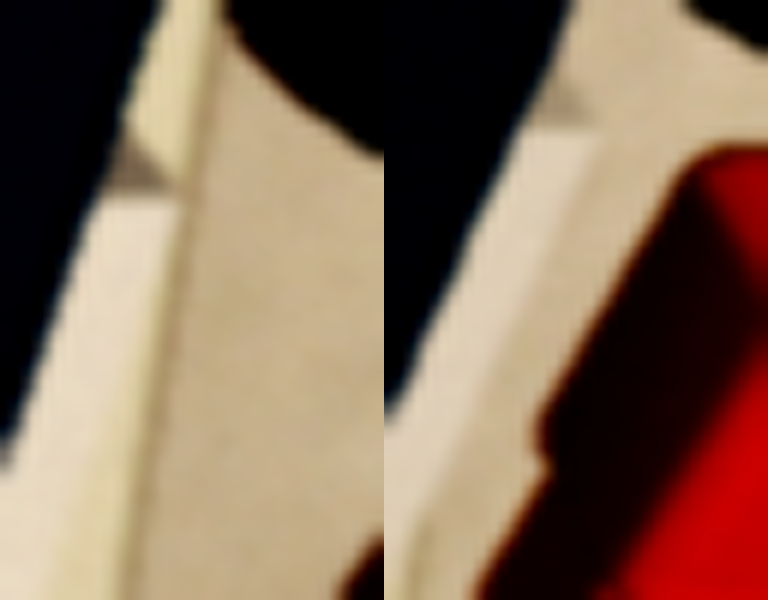

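The grey triangle is the pointer's shaded front face, so its top-front edge is at v≈213.7 px, with the outer corner at u≈416. The lid still has about 0.087 rad to go. I'll raise it about 0.065 and measure again.

```bash
python3 inch.py '0 -0.0031 0 -0.0037 0; 0 -0.0031 0 -0.0036 0; 0 0 0 0 0'; python3 ang.py
python3 - <<'E'
from station import bot, cams, ticket
from h import *
import pickle
s=bot.state();c=cams.capture("wrist");pickle.dump((s,c),open("w7.pkl","wb"))
u,v=388,185
i=cv2.GaussianBlur(c["image"][v:v+72,u:u+72].astype(float),(0,0),.6)
j=np.clip((i-110)/(250-110),0,1)**1.6*255
k=np.clip(i*1.3,0,255)
r=lambda x:cv2.resize(x.astype(np.uint8),(396,396),interpolation=cv2.INTER_CUBIC)
cv2.imwrite("pics/c7.png",np.hstack([r(j),r(k)]))
E
```

```text
clock: 9.22
tcp_pos: [0.5312, -0.0619, 0.2102]
eef_rot: [0.452, -3.106, 0.004]
contact_force: [7.7, -7.7, -17.9]
width: 0.0123
grasp_force: 97.5
r0,h0 0.13800199945464992 0.03690000000000003 radius 0.14285013774400498 0.1430302232408919 lid angle 0.45768657960975084 clock 9.225 j [-0.1953  0.1778  1.8788 -0.0041  1.0869 -2.0533]
```

View pics/c7.png

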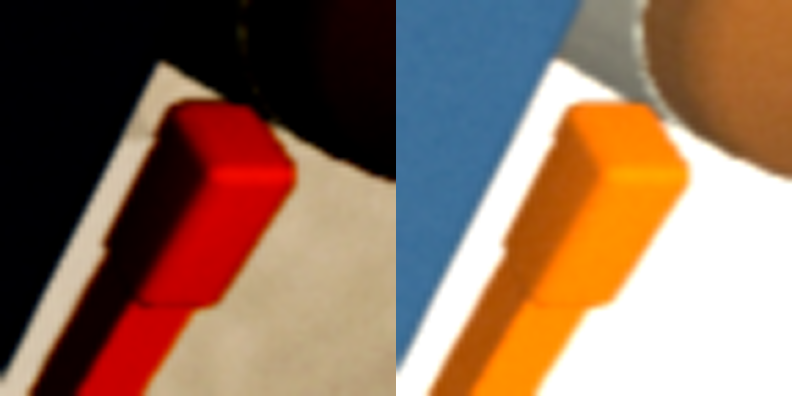

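In the left panel the pointer's front-top edge is at v≈137, u 130–157. The marker's front-top edge is at v≈178, from u 208 to 293, and its bottom edge is at v≈104.

```bash
python3 - <<'E'
from h import *
import pickle
for f,sc,u0,v0,p,t,b in(("w5",4.5,385,180,152,223.5,161),("w7",5.5,388,185,137,180,104)):
    s,c=pickle.load(open(f+".pkl","rb"));w=wcam(s,c);a={"w5":.399,"w7":.4577}[f]
    V=[v0+(x+.5)/sc-.5 for x in(p,t,b)]
    q=[.548,-.0564,.2859];v=lambda r,y,z,a,d=0:proj(w,world([.548+d,-.0564,.2859],lidpt(r,y,z,a)))[0,1]
    d=least_squares(lambda d:v(.125,.096,.0035,a,d[0])-V[0],[0.],x_scale=.01).x[0]
    for nm,z,o in(("top",.006,V[1]),("bot",-.006,V[2])):
        m=least_squares(lambda m:v(.125,.105,z,m[0],d)-o,[.45]).x[0]
        m2=least_squares(lambda m:v(.125,.105,z,m[0])-o-(v(.125,.096,.0035,a)-V[0]),[.45]).x[0]
        print(f,nm,"shift",d,"mark",m,"pixel-bias mark",m2)
E
```

```text
w5 top shift -0.006894005581877254 mark 0.47416737484698857 pixel-bias mark 0.472171105207692
w5 bot shift -0.006894005581877254 mark 0.4882793282870822 pixel-bias mark 0.4879100770843802
w7 top shift -0.007464346816750602 mark 0.4850736775361669 pixel-bias mark 0.48398023106238375
w7 bot shift -0.007464346816750602 mark 0.4947755037055848 pixel-bias mark 0.49580927342257536
```

The two wrist shots give a mark of about 0.48–0.49, but the earlier absolute estimates were lower. I'll cross-check using the marker in the early wrist view and the current scene view.

```bash
python3 - <<'E'
from station import bot, cams, ticket
from h import *
import pickle
c=pickle.load(open("w2.pkl","rb"))[1]["image"][295:345,462:512]
t=cams.capture("scene");pickle.dump(t,open("s7.pkl","wb"))
i=np.clip((t["image"][165:215,245:285].astype(float)-60)*1.7,0,255).astype(np.uint8)
r=lambda x,w:cv2.resize(x.astype(np.uint8),(w,450),interpolation=cv2.INTER_CUBIC)
cv2.imwrite("pics/c8.png",np.hstack([r(c,400)[:,:400],r(i,360)]))
q=[.548,-.0564,.2859]
for a in(.4,.45,.5): print(a,[((proj(t,world(q,lidpt(r_,y,z,a)))[0]-[245,165]+.5)*9-.5+[400,0]).round() for r_,y,z in((.125,.105,.006),(.125,.096,.0035),(.165,.09,.008),(.125,.105,-.006))])
E
```

```text
0.4 [array([599., 110.]), array([572., 107.]), array([579., -15.]), array([602., 120.])]
0.45 [array([597., 106.]), array([570., 103.]), array([576., -21.]), array([600., 115.])]
0.5 [array([595., 103.]), array([568., 100.]), array([574., -26.]), array([598., 110.])]
```

View pics/c8.png

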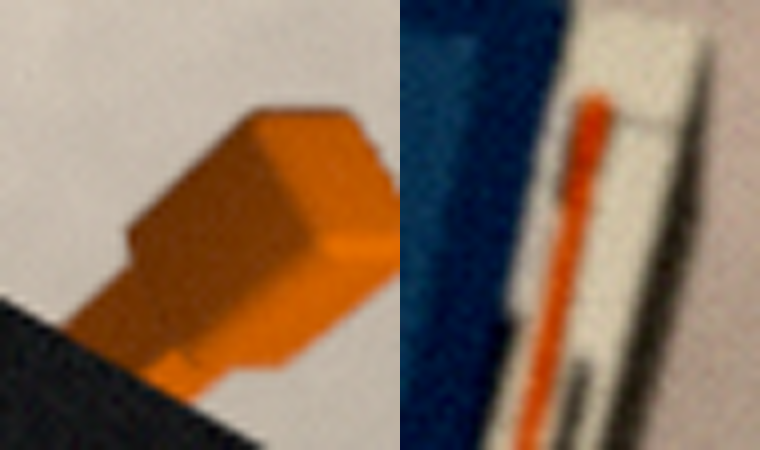

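```bash
python3 - <<'E'
from h import *
import pickle
W={i:wcam(*pickle.load(open(f"w{i}.pkl","rb"))) for i in(1,2,3,5,7)}
q=[.548,-.0564,.2859]
def loc(X): return R.from_euler("z",-q[2]).apply(X-np.array([q[0],q[1],0]))
for nm,z,o in(("top",.006,{2:(500.3,321.2),5:(431.3,229.6),7:(425.4,217.9)}),("bot",-.006,{2:(492.8,306.8),5:(423.9,215.6),7:(419.4,203.5)})):
    L=loc(tri([W[i] for i in o],list(o.values())));zz=L[2]-.118
    print(nm,"local",L,"angle from z",least_squares(lambda a:.125*np.sin(a)+z*np.cos(a)-zz,[.45]).x,"from r",np.hypot(L[0]-.09,zz))
g=lambda p:(np.array(p)+.5)/1.5-.5
for nm,a,b,c in(("plunger",(33,277),(367,302),(239,287)),("FL",(382,224),(723,244),(573,237)),("lidFL",(332,301),(667,334),(520,315))):
    print(nm,loc(tri([W[1],W[2],W[3]],[g(a),g(b),g(c)])))
# pointer while moving: corner in w5/w7, lid angle free, y free, r free
for i,o in((5,(416.4,213.7)),(7,(416.1,209.5))):
    print(i,"pointer ang for y=.1 r=.125:",[ (dx,least_squares(lambda p:(proj(W[i],world([q[0]+dx,q[1]+p[1],q[2]],lidpt(.125,.1,.0035,p[0])))[0]-o),[.42,0],x_scale=[.1,.01]).x) for dx in(0,-.004,-.007)])
E
```

```text
top local [-0.0232  0.1019  0.1777] angle from z [0.449] from r 0.1279615749179381
bot local [-0.0295  0.1007  0.1709] angle from z [0.4847] from r 0.13067683622423057
plunger [-0.0969 -0.075   0.1391]
FL [-0.1191  0.1238  0.1047]
lidFL [-0.0723  0.0913  0.1193]
5 pointer ang for y=.1 r=.125: [(0, array([0.3236, 0.0021])), (-0.004, array([ 0.3818, -0.0033])), (-0.007, array([ 0.4225, -0.0071]))]
7 pointer ang for y=.1 r=.125: [(0, array([0.3784, 0.0017])), (-0.004, array([ 0.4338, -0.0034])), (-0.007, array([ 0.4729, -0.007 ]))]
```

The static references triangulate 3–7 mm low, so correcting for that puts the marker at about 0.49, in agreement with the relative estimate of 0.487. I'll make the last small raise, then check the pointer edge numerically.

```bash
python3 inch.py '0 -0.0016 0 -0.0018 0; 0 -0.0015 0 -0.0016 0; 0 0 0 0 0; 0 0 0 0 0'; python3 ang.py
python3 - <<'E'
from station import bot, cams, ticket
from h import *
import pickle
s=bot.state();c=cams.capture("wrist");pickle.dump((s,c),open("w9.pkl","wb"))
for f in("w7","w9"):
    i=pickle.load(open(f+".pkl","rb"))[1]["image"].astype(int)
    o=(i[...,2]-i[...,0]>90);o[:, :400]=0;o[300:]=0
    v,u=np.nonzero(o[190:240,405:450]);print(f,"orange top row",v.min()+190,"right col",u.max()+405)
    print("green profile rows 200-217, cols 411-418\n",i[200:218,411:419,1])
    col=i[195:225,434:438].mean(1)[:,1];print("marker profile",col.round().astype(int))
E
```

```text
clock: 9.82
tcp_pos: [0.5333, -0.0612, 0.2126]
eef_rot: [0.452, -3.104, 0.004]
contact_force: [7.9, -7.7, -20.2]
width: 0.012
grasp_force: 97.4
r0,h0 0.13800199945464992 0.03690000000000003 radius 0.14285013774400498 0.14303877581930238 lid angle 0.4804309598945968 clock 9.825 j [-0.193   0.18    1.8708 -0.0049  1.0948 -2.0506]
w7 orange top row 190 right col 449
green profile rows 200-217, cols 411-418
 [[ 86  83  92 169 224 222 222 222]
 [ 87  79 131 204 224 222 222 221]
 [ 79  91 167 222 223 222 223 223]
 [ 79 133 201 223 223 221 222 224]
 [ 92 163 220 223 221 222 224 198]
 [126 191 218 222 221 224 211 150]
 [161 212 216 221 224 225 192  92]
 [193 214 213 218 223 213 151  64]
 [215 214 213 215 222 195  88  61]
 [214 212 217 213 200 148  63  62]
 [222 221 222 223 223 180  59  63]
 [229 228 228 231 210 124  62  57]
 [231 229 229 219 157  59  58  66]
 [227 229 229 198  91  59  59  61]
 [228 228 219 158  63  61  60  63]
 [229 229 197  91  61  64  61  63]
 [228 221 159  59  62  59  63  66]
 [228 197  89  60  61  63  63  68]]
marker profile [ 57  57  54  56  72  72  92  89  94 105 105 1
[... 223 characters left out ...]
]
 [ 80  91 162 223 191  84  69  76]
 [ 74 130 199 210 152  61  64  70]
 [ 85 161 219 185  85  61  63  71]
 [124 195 217 177  57  61  64  66]
 [160 216 219 192 118  65  66  67]
 [194 215 213 215 178  60  63  66]
 [218 215 217 214 193 119  63  67]
 [225 224 226 226 223 185  63  67]
 [227 226 228 227 205 123  63  70]
 [226 227 227 215 154  62  65  69]
 [227 226 226 195  91  63  63  66]
 [227 227 215 155  62  65  64  68]
 [225 227 196  90  63  67  64  68]
 [226 220 157  61  66  65  65  65]
 [226 195  92  64  62  67  67  69]
 [216 155  65  64  65  67  65  67]]
marker profile [ 56  57  54  55  69  73  86 109 116 112 115 132 123 110 104 113 124 127
 120 110 112 120 134 157 169 190 208 216 223 223]
```

The lid is now within about 0.008 rad of the mark. One last nudge, then I'll check that it holds steady.

```bash
python3 inch.py '0 -0.001 0 -0.0011 0; 0 0 0 0 0; 0 0 0 0 0; 0 0 0 0 0'; python3 ang.py; python3 inch.py '0 0 0 0 0; 0 0 0 0 0; 0 0 0 0 0; 0 0 0 0 0'; python3 ang.py
```

```text
clock: 10.38
tcp_pos: [0.5345, -0.0609, 0.214]
eef_rot: [0.452, -3.104, 0.004]
contact_force: [7.2, -8.9, -19.2]
width: 0.0124
grasp_force: 97.6
r0,h0 0.13800199945464992 0.03690000000000003 radius 0.14285013774400498 0.14305341804949984 lid angle 0.49334115774532267 clock 10.375 j [-0.1921  0.1802  1.8675 -0.0046  1.0973 -2.0498]
clock: 10.88
tcp_pos: [0.5345, -0.0609, 0.214]
eef_rot: [0.452, -3.104, 0.004]
contact_force: [7.2, -8.4, -19.8]
width: 0.0118
grasp_force: 97.6
r0,h0 0.13800199945464992 0.03690000000000003 radius 0.14285013774400498 0.14305693557432161 lid angle 0.4936092000371218 clock 10.875 j [-0.1921  0.1802  1.8675 -0.0045  1.0972 -2.0498]
```

```bash
python3 -c "
from station import bot, cams, ticket
print(ticket.finish_job())"
```

```text
the job is handed in; nothing more can be done
None
```

I pressed the plunger to its stop and it came back up. The lid is raised and held by its tab at about 0.493 rad, level with the marker (estimated at 0.485–0.495), and the job is handed in at about 11 s with no result returned.

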